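Shut off the red air valve in the bench valve box

TASK

Slide the yellow cover of the grey valve box all the way over to the box's closed half, so that the valves are uncovered, then push the red valve handle clockwise until it is fully shut, a quarter turn, up against its stop. Push with the fingers only: do not lift the cover out of its guides, leave the blue handle open as it is, and do not disturb the loose things on the bench.

Things in the scene. Friction and masses are not known exactly. Their poses are not given: they have to be found in the camera images.
- valve_box: grey box fixed on the bench, origin on the bench; own x away from the robot (x -150 to 150 mm), y to the left (-169 to 161 mm), yaw within 0.3 rad. Ledge under the cover 82 mm high, dark rail all round 92 mm. Right half (x -127 to 127, y -155 to -5 mm): open compartment with two valves. Left half (y -5 to 153 mm): closed deck that the cover slides onto
- cover: loose yellow sheet, 272 x 156 x 4 mm, 0.35-0.7 kg, origin at the centre of its underside, lying between the box's rails (3 mm play). Black upright push bar at its centre: 90 mm along x, 14 mm along y, top 34 mm above the underside. Starts at y = -82 to -72 mm in the box frame, slides on plain friction (2-8 N) along the box's +y, meets the far rail at y = +75 mm
- red_handle (a joint): red valve handle's angle, clockwise from above: 0 open (handle points along the box's +y), 1.571 shut (points along the box's +x, away from the robot); hard stops at both ends; starts at 0 to 0.15. Friction 0.18 N m (4 N at 45 mm from the pivot); stays where it is left
- blue_handle (a joint): the same for the blue handle, of the same shape; it must stay open
- red_pivot (a point): on the red handle's vertical pivot axis, at the handle's top, 72 mm above the bench; in the box frame at y = -115 mm and x = -55 or +55 mm (red and blue may be either way round). Valve body and pipe below it, running along the box's y, reach 39 mm above the bench; only a thin stem (16 mm) joins them to the handle
- red_tip (a point): top of the outer end of the red handle, 65 mm from the pivot. The handle is a straight bar 16 mm wide and 16 mm high (56 to 72 mm above the bench), with a round hub of 28 mm diameter at the pivot
- blue_pivot (a point): the same point of the blue valve, 110 mm from the red pivot along the box's x
- tape_roll: loose blue ring-shaped tape roll lying flat, 90 mm across, 25 mm high; a bystander on the bench, origin at the centre of its underside
- coupling: loose brass hose coupling standing upright, 28 mm across, 42 mm high; a bystander on the bench, origin at the centre of its underside
- spray_can: loose can with green label standing, 60 mm across, 170 mm high; a bystander on the bench, origin at the centre of its underside
- grease_jar: loose jar standing, 70 mm across, 75 mm high; a bystander on the bench, origin at the centre of its underside
- wrench: loose wrench lying flat along its own x; a bystander on the bench
- screwdriver: loose screwdriver lying flat along its own x; a bystander on the bench
- mug: loose white mug standing, 80 mm across, 90 mm high, handle at its own +y; a bystander on the bench, origin at the centre of its underside

How it is judged:
By the outcome, as a careful person would: the job done as asked, in the order asked, and still so for the second after the job is handed in, with the robot touching nothing.
It also fails if it takes over 51 s, if anything falls off the work surface, if the arm or the gripper's body presses on something with over 40 N, if the wrist force passes 120 N, or if a joint passes its speed limit or range.

ROBOT

A 6-joint arm with a two-finger parallel gripper is mounted at the origin on the work surface. World frame = base frame: x ahead of the robot, y to its left, z up, the work surface at z = 0. Lengths are in m, angles in rad, forces in N, time in s.
With the tool pointing down it reaches from about 0.325 to 0.775 m from the base axis. Payload 5.5 kg.
Tool frame: the origin (TCP) lies between the finger pads; the fingertips stand 8 mm ahead of it and the grasp point (between the pads) lies 11 mm behind it (tcp_to_tips is the distance from the TCP to the fingertips, in m); z points along the fingers, y is the line along which they close (so a half turn about z gives the same grasp; the last joint's range is limited). The gripper opens to 88 mm and grips with 3 to 60 N. Pads are 20 mm wide; open, the fingers measure 115 mm over their backs; the gripper's body (75 mm by 178 mm) begins 61 mm behind the grasp point.
Start: joints at [1.25, 0.091, 1.231, -0, 1.82, -0.057], TCP at [0.156, 0.579, 0.231] pointing down, gripper open.
Joint ranges: [-2.87, 2.87], [-0.86, 2.18], [0.17, 2.46], [-1.51, 4.65], [0.06, 2.69], [-2.65, 2.65]. Speed limits (rad/s): [2.57, 2.57, 3.01, 3.14, 3.14, 3.14].

INTERFACE

Orientations are given as a unit quaternion [w, x, y, z].
In Python, from bench import * gives the robot as it stands. Calls block until the motion is done:
- move_to(position, orientation): joint-space move of the TCP to a pose.
- move_l(position, speed=0.15, orientation=None): straight line of the TCP; orientation=None keeps the orientation; speed is the mean speed in m/s.
- movej(angles): joint-space move.
- gripper_open() and close(): open the fingers fully, or close them until they stop; the grip force is fixed at half the most.
- hold(seconds).
- inverse_kinematics(position, orientation): joint angles nearest the present ones, or None.
- state(): the state.
- get_image(name): name is "side" or "top"; returns a dict with "frame" (480x640x3 uint8, blue, green, red), "depth" (480x640 float32, m along the optical axis (not along the pixel's ray), 0 where there is no reading), "camera_matrix" (3x3 intrinsics, pixels), "view" (4x4, takes a point from world to camera coordinates). Camera axes: x right, y up, looking along -z (the intrinsics and any distortion apply to the point x, -y, -z); pixel columns grow to the right and rows downward; lengths in m; the calibration is good to about 2 mm. A picture is of the moment at which its call begins.
A pose or a line that the arm cannot do raises IKError and nothing moves.
- job_done(): hands the job in; it is judged then, once.
The state is a dict: "time": time; "joint_pos": joint angles; "dq": joint speeds; "joint_torque": joint torques, N m; "ee_pos": TCP position; "ee_rot": TCP orientation; "ft_force": force on the tool from outside, world axes, zero at the start; "moment": the same for the moment, N m; "finger_gap": finger opening in m; "finger_force": force on a finger pad.
Only numpy, scipy, OpenCV 4.12 (cv2) and the standard library are available. Lean on these libraries where they do the work, as an engineer would, in place of code of your own. Each camera call takes 0.05 s, during which the arm holds its last target. There are 200 camera calls.

## Working session

There is one attempt and no reset: what is moved stays moved. The work goes in short steps, each a Python script; the robot and the scene stay as the last script left them, time stands still between calls to the robot, and variables do not carry over. Pictures are saved under pics/ and viewed, at most 10 in all, crops included, and the job is handed in when it is done.

```bash
mkdir -p pics; ls; cat > h.py <<'E'
from bench import *
import numpy as np, cv2
def px2w(im,u,v,z=None,d=None):
    K=im["camera_matrix"];V=np.linalg.inv(im["view"])
    r=np.array([(u-K[0,2])/K[0,0],-(v-K[1,2])/K[1,1],-1.])
    R=V[:3,:3]@r;o=V[:3,3]
    if z is not None: return o+R*(z-o[2])/R[2]
    if d is None: d=im["depth"][int(v),int(u)]
    return o+R*d
E
python3 - <<'E'
from h import *
for n in("top","side"):
    im=get_image(n);np.savez("pics/%s0.npz"%n,**im);cv2.imwrite("pics/%s0.png"%n,im["frame"]); print(n,im.keys(),np.linalg.inv(im["view"]).round(3).tolist(),im["camera_matrix"].tolist())
s=state();print(s)
E
```

```text
pics
top dict_keys(['frame', 'depth', 'camera_matrix', 'view']) [[0.008, 0.987, -0.162, 0.237], [-1.0, 0.007, -0.005, 0.016], [-0.003, 0.162, 0.987, 1.578], [0.0, 0.0, 0.0, 1.0]] [[593.6792614205892, 0.0, 319.5140419648682], [0.0, 593.6792614205892, 255.98313930243503], [0.0, 0.0, 1.0]]
side dict_keys(['frame', 'depth', 'camera_matrix', 'view']) [[0.999, 0.034, -0.03, 0.434], [-0.043, 0.48, -0.876, -1.156], [-0.016, 0.877, 0.481, 0.743], [0.0, 0.0, 0.0, 1.0]] [[467.03289865245193, 0.0, 326.2048681230407], [0.0, 467.03289865245193, 234.15571880409334], [0.0, 0.0, 1.0]]
{'time': 0.1, 'joint_pos': array([ 1.25029468e+00,  9.18095156e-02,  1.23175175e+00,  2.56804333e-05,
        1.81978434e+00, -5.66883516e-02]), 'dq': array([-5.72355695e-05, -1.55431268e-03, -3.51692053e-03, -1.77315161e-03,
       -4.08952487e-05, -1.22268691e-03]), 'joint_torque': array([ 1.41883182e-03, -4.47856736e+01, -4.07571888e+01,  6.98834122e-02,
        2.84203375e-02, -1.12951336e-04]), 'ee_pos': array([0.15636871, 0.57901524, 0.22961214]), 'ee_rot': array([-1.76547210e-04,  1.31521288e-01,  9.91312959e-01, -8.58601592e-04]), 'ft_force': array([ 1.33995509, -0.25089461,  0.33621695]), 'moment': array([-0.01920552,  0.06464718,  0.01558196]), 'finger_force': 0.0, 'finger_gap': 0.08788793488442864}
```

View pics/top0.png

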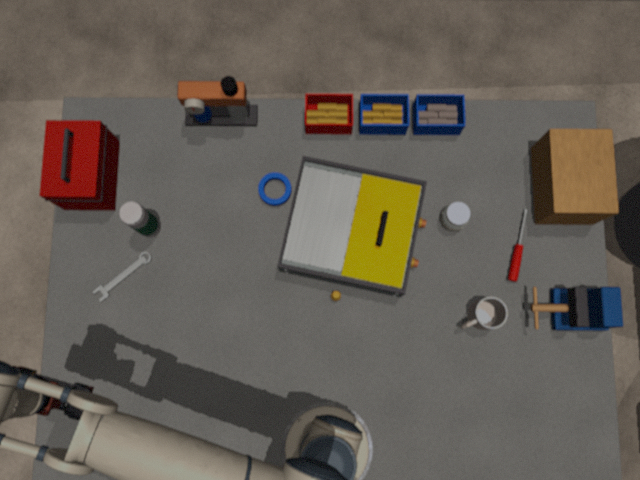

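View pics/side0.png

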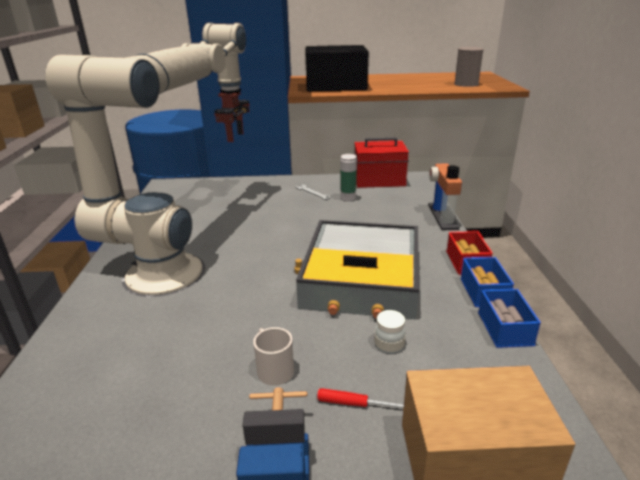

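The top view shows the box with corners near (305,159), (425,183), (403,293) and (280,268), the push bar at about (381,229), and the coupling standing close to the near side at (336,295). I'll zoom in on it.

```bash
python3 - <<'E'
from h import *
f=cv2.imread("pics/top0.png")[145:310,260:480]
cv2.imwrite("pics/crop0.png",cv2.resize(f,None,fx=3.6,fy=3.6,interpolation=cv2.INTER_CUBIC))
im=dict(np.load("pics/top0.npz"))
for u,v in[(305,159),(425,183),(403,293),(280,268)]: print(px2w(im,u,v,.092).round(4))
print('bar',px2w(im,381,229).round(4),px2w(im,381,229,.120).round(4))
E
```

```text
[0.7369 0.0626 0.092 ]
[ 0.6743 -0.2486  0.092 ]
[ 0.3884 -0.1875  0.092 ]
[0.4495 0.1224 0.092 ]
bar [ 0.5471 -0.1314  0.1151] [ 0.546  -0.1309  0.12  ]
```

View pics/crop0.png

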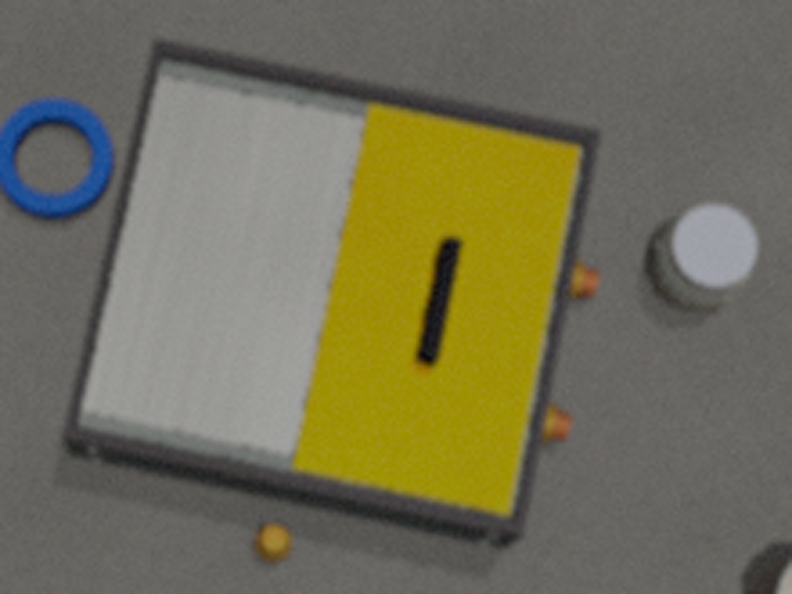

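The crop shows the box's rail corners at crop pixels (157,43), (600,131), (518,528) and (66,438). The bar runs from (452,240) to (427,362). Next I fit the known box rectangle to these corners.

```bash
python3 - <<'E'
from h import *
from scipy.optimize import least_squares
im=dict(np.load("pics/top0.npz"))
c=[(157,43),(600,131),(518,528),(66,438)]
P=np.array([px2w(im,260+a/3.6,145+b/3.6,.092)[:2] for a,b in c])
M=np.array([(.15,.161),(.15,-.169),(-.15,-.169),(-.15,.161)])
R=lambda t:np.array([[np.cos(t),-np.sin(t)],[np.sin(t),np.cos(t)]])
r=least_squares(lambda p:(M@R(p[2]).T+p[:2]-P).ravel(),[.55,-.05,-.2])
print(P.round(4).tolist(),r.x.round(4),(r.fun*1e3).round(1))
T=lambda q:(np.asarray(q)-r.x[:2])@R(r.x[2])
for a,b in [(452,240),(427,362)]: print('bar end',T(px2w(im,260+a/3.6,145+b/3.6,.118)[:2]).round(4))
for a,b in [(368,103),(582,146),(510,514),(294,466)]: print('cover',T(px2w(im,260+a/3.6,145+b/3.6,.086)[:2]).round(4))
print('coupling',T(px2w(im,260+273/3.6,145+540/3.6,.042)[:2]),'jar',T(px2w(im,260+715/3.6,145+245/3.6,.075)[:2]),'tape',T(px2w(im,260+53/3.6,145+157/3.6,.02)[:2]))
np.save("box.npy",r.x)
# side-view check
s=dict(np.load("pics/side0.npz"));K=s["camera_matrix"]
for m in M:
    w=np.r_[R(r.x[2])@m+r.x[:2],.092,1];q=s["view"]@w;print('side px',K[0,0]*q[0]/-q[2]+K[0,2],K[1,1]*-q[1]/-q[2]+K[1,2])
E
```

```text
[[0.7424, 0.0663], [0.6786, -0.253], [0.3917, -0.1897], [0.4529, 0.1267]] [ 0.5672 -0.0585 -0.2019] [ 4.   2.9  1.7 -1.2 -5.4 -4.3 -0.3  2.6]
bar end [ 0.0404 -0.078 ]
bar end [-0.0484 -0.0776]
cover [ 0.136 -0.001]
cover [ 0.1364 -0.1582]
cover [-0.1363 -0.1571]
cover [-0.1345 -0.0022]
coupling [-0.18429507  0.00148116] jar [ 0.08721362 -0.26648445] tape [0.06650998 0.22231665]
side px 416.483257726507 224.5671505920159
side px 417.66612661077517 288.30779237331353
side px 294.4235697278174 278.6308449261213
side px 317.6857896397499 218.75097555204707
```

The fit agrees with the given sizes: the cover measures 272 x 156 mm with its bar at y = -78 mm. Now I push the cover.

```bash
cat >> h.py <<'E'
bx=np.load("box.npy")
def W(x,y,z):
    c,s=np.cos(bx[2]),np.sin(bx[2]); return np.array([bx[0]+c*x-s*y,bx[1]+s*x+c*y,z])
def B(p):
    c,s=np.cos(bx[2]),np.sin(bx[2]); d=np.asarray(p)[:2]-bx[:2]; return np.array([c*d[0]+s*d[1],-s*d[0]+c*d[1]])
def Q(a): # tool x axis at angle a in the box frame, pointing down
    f=(a+bx[2])/2; return np.array([0,np.cos(f),np.sin(f),0])
def F():
    s=state(); c,n=np.cos(bx[2]),np.sin(bx[2]); f=s["ft_force"]
    return np.array([c*f[0]+n*f[1],-n*f[0]+c*f[1],f[2]])
E
python3 - <<'E'
from h import *
close()
q=Q(np.pi/2)
move_to(W(-.004,-.115,.26),q)
print(state()["time"],state()["joint_pos"].round(2),F().round(1))
for a in (np.pi/2,np.pi): print(inverse_kinematics(W(0,-.07,.066),Q(a)))
move_l(W(-.004,-.115,.101),.1)
F0=F();print(F0.round(1))
for y in list(np.arange(-.105,.045,.015))+list(np.arange(.045,.07,.003)):
    move_l(W(-.004,y,.101),.06)
    d=F()-F0;print(round(y,3),B(state()["ee_pos"]).round(4),d.round(1))
    if abs(d[1])>14:break
print(state()["time"])
E
```

```text
4.4 [-0.36  0.01  1.26  0.    1.87 -0.16] [-0.9 -0.4 -1.4]
[-2.85804079e-01  3.50445441e-02  1.58129610e+00 -4.44089210e-16
  1.52525201e+00 -8.38855333e-02]
[-2.85804079e-01  3.50445441e-02  1.58129610e+00 -4.44089210e-16
  1.52525201e+00 -1.65468186e+00]
[1.2 0.2 0.4]
-0.105 [-0.0039 -0.1045] [-0.9  0.4 -0.7]
-0.09 [-0.004  -0.0893] [-1.2  0.2 -0.8]
-0.075 [-0.004  -0.0741] [-1.5 -0.1 -0.3]
-0.06 [-0.004  -0.0591] [-1.1 -0.3 -0.6]
-0.045 [-0.004  -0.0441] [-1.5 -0.4 -1.7]
-0.03 [-0.0041 -0.0291] [-0.6 -0.8 -0.7]
-0.015 [-0.004  -0.0141] [-0.9 -0.1 -0.6]
0.0 [-0.0041  0.0009] [-1.2 -0.6 -0.3]
0.015 [-0.0041  0.0158] [-1.4 -0.4 -0.4]
0.03 [-0.004   0.0308] [-1.4 -0.4 -0.5]
0.045 [-0.004   0.0457] [-0.4  0.3 -1.3]
0.048 [-0.004   0.0481] [-1.  -1.3  0. ]
0.051 [-0.004  0.051] [-1.3 -2.6 -0.2]
0.054 [-0.004   0.0542] [-0.6 -1.4 -1.3]
0.057 [-0.004   0.0572] [-1.8 -2.3 -0.3]
0.06 [-0.0041  0.0574] [ -2.2 -11.4   1.6]
0.063 [-0.0042  0.0575] [ -4.9 -21.5   2.6]
11.9583
```

The cover met the far rail at the expected position, with the tool at y = 57.5 mm. I back off, lift and look.

```bash
python3 - <<'E'
from h import *
move_l(W(-.004,.045,.101),.08)
move_l(W(-.004,.045,.24),.25)
move_to(W(-.05,.25,.26),Q(np.pi/2))
im=get_image("top");np.savez("pics/top1.npz",**im)
cv2.imwrite("pics/top1.png",cv2.resize(im["frame"][145:310,260:480],None,fx=3.6,fy=3.6,interpolation=cv2.INTER_CUBIC))
print(state()["time"])
E
```

```text
13.9417
```

View pics/top1.png

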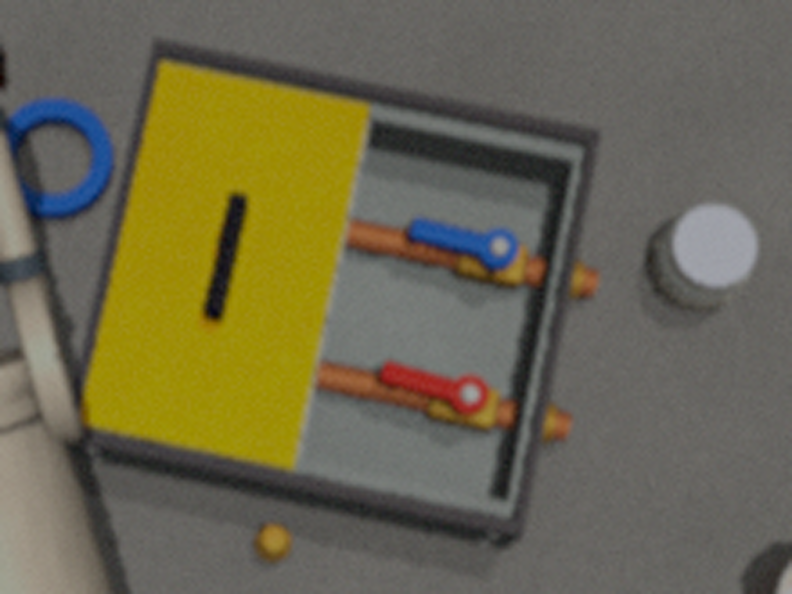

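The cover is fully over the deck. Red is the near valve, with its pivot at about crop (470,394) and its tip at about (382,371). Blue is the far valve, pivot at about (500,247). Both are open.

```bash
python3 - <<'E'
from h import *
im=dict(np.load("pics/top1.npz"))
b=lambda a,c,z=.072:B(px2w(im,260+a/3.6,145+c/3.6,z)).round(4)
print(b(470,394),b(382,371),b(500,247),b(410,228))
P=b(470,394)
Pv=np.array([-.055,-.115])*.5+P*.5; print(Pv)
def pose(th,gap,r=.043):
    u=np.array([np.sin(th),np.cos(th)]);n=np.array([np.cos(th),-np.sin(th)])
    return Pv+r*u-n*(.018+gap)
p=pose(0,.018)
q=Q(np.pi)
move_to(W(*p,.24),q); move_l(W(*p,.067),.12)
print(state()["time"],F().round(1));F0=F()
for th in np.r_[np.arange(0,1.4,.1),np.arange(1.4,1.7,.03)]:
    move_l(W(*pose(th,0),.067),.06,Q(np.pi-th))
    d=F()-F0; n=np.array([np.cos(th),-np.sin(th)]); f=-d[:2]@n
    print(round(th,2),d.round(1),round(f,1),(B(state()["ee_pos"])-Pv).round(4))
    if f>18: break
print(state()["time"],state()["moment"])
E
```

```text
[-0.0557 -0.1147] [-0.0524 -0.05  ] [ 0.0544 -0.1155] [ 0.0548 -0.0492]
[-0.05535 -0.11485]
17.4 [-0.2 -0.1  0.1]
0.0 [ 0.3  0.9 -0.2] -0.3 [-0.0179  0.043 ]
0.1 [ 0.8 -0.   0.8] -0.8 [-0.0138  0.0446]
0.2 [-1.3  0.3  0.3] 1.3 [-0.0095  0.0459]
0.3 [-1.7  3.   1.2] 2.5 [-0.0047  0.0468]
0.4 [-1.3  2.8  0.1] 2.3 [0.     0.0468]
0.5 [-0.1  3.2 -0. ] 1.6 [0.0047 0.0464]
0.6 [-0.8  3.2 -0.3] 2.5 [0.0094 0.0456]
0.7 [-0.6  3.9 -0.8] 3.0 [0.0139 0.0443]
0.8 [ 0.5  2.6 -1.1] 1.5 [0.0183 0.0427]
0.9 [ 0.5  4.2 -0.9] 3.0 [0.0225 0.0407]
1.0 [ 0.7  4.3 -1.4] 3.2 [0.0265 0.0384]
1.1 [ 0.5  4.1 -1.2] 3.5 [0.0302 0.0357]
1.2 [ 1.1  4.6 -0.7] 3.9 [0.0337 0.0326]
1.3 [ 1.2  4.6 -0.9] 4.1 [0.0368 0.0292]
1.4 [ 2.1  5.3 -0.9] 4.8 [0.0396 0.0254]
1.43 [ 1.7  5.1 -0.8] 4.8 [0.0403 0.0244]
1.46 [ 1.9  5.5 -1.1] 5.3 [0.041  0.0232]
1.49 [ 1.7  5.5 -2. ] 5.3 [0.0417 0.022 ]
1.52 [ 2.2  6.7 -1.3] 6.6 [0.0424 0.0207]
1.55 [ 1.1  8.  -0.8] 8.0 [0.0429 0.0198]
1.58 [ 1.2 10.  -0.6] 10.0 [0.0432 0.0196]
1.61 [ 0.5 13.1  0.3] 13.1 [0.0436 0.0194]
1.64 [-0.9 19.   1.3] 18.9 [0.044  0.0194]
23.35 [ 3.04435474 -0.45693434  0.11092293]
```

The handle stalled at its stop at 19 N, against about 4 N of friction. I retreat and check.

```bash
python3 - <<'E'
from h import *
p=B(state()["ee_pos"])
move_l(W(p[0],p[1]+.02,.067),.08); move_l(W(p[0],p[1]+.02,.24),.25)
move_to(W(-.05,.25,.26),Q(np.pi/2))
im=get_image("top");np.savez("pics/top2.npz",**im)
cv2.imwrite("pics/top2.png",cv2.resize(im["frame"][145:310,260:480],None,fx=3.6,fy=3.6,interpolation=cv2.INTER_CUBIC))
print(state()["time"])
E
```

```text
25.9417
```

View pics/top2.png

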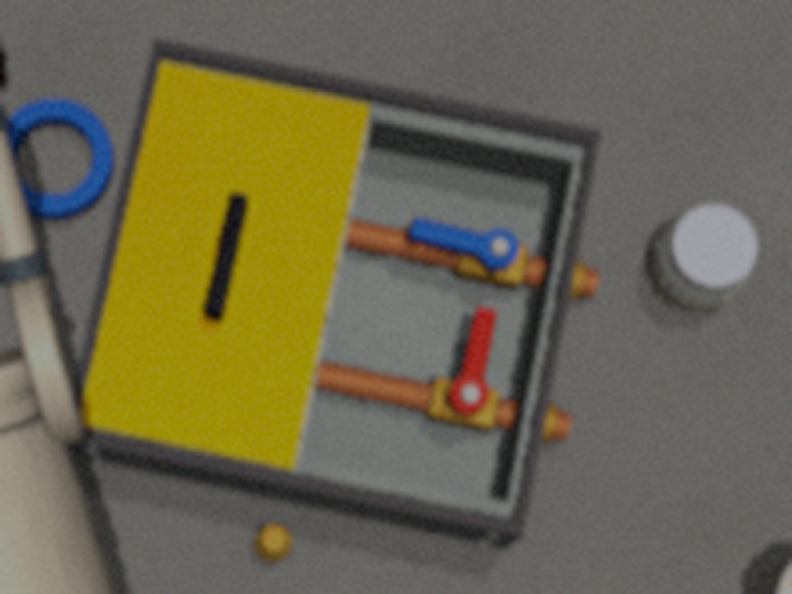

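The red handle now points along the box's +x, from crop (469,394) to (485,308), parallel to the push bar. The blue handle, the cover and the things in view haven't moved.

```bash
python3 -c "
from bench import *
print(job_done())"
```

```text
the job is handed in; nothing more can be done
None
```

The cover is fully over the closed half and the red valve is shut against its stop; the blue handle is still open, nothing else in view moved, and I handed the job in at about 26 s.

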